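# Hang the jar caddy on its twin-pin block

## Task

Pick up the empty plywood jar caddy by its handle bar and hang it on the timber block: both holes of its metal strip over the block's two upright pins, the caddy on the side away from the block's foot, the strip down flat on the block, then let go so that it hangs upright by itself. The pins are seldom in the middle of the block, so feel for them gently: never bear on the block with more than about 2.5 kg (25 N), and leave the stock on the counter where it is.

Things in the scene. Friction and masses are not known exactly. Their poses are not given: they have to be found in the camera images.
- caddy: Loose empty jar caddy of plywood, 0.2 to 0.45 kg, standing on the counter. Origin: centre of its underside; z up; x from its metal strip side to its low front wall; y along its handle. Tray 100 (x) by 160 (y) mm, end walls to z = 56 mm, front wall to 46 mm, back wall to 80 mm with its outer face at x = -50 mm.
- caddy_bar (a point): Centre of the caddy's handle, a square wooden bar 16 by 16 mm and 150 mm long along y between two posts (30 mm wide in x, tops at z = 152 mm). In the caddy's frame at x = -20, y = 0, z = 140 mm, right above the centre of mass. Grip it from above, fingers closing along the caddy's x.
- caddy_strip (a point): Midpoint between the two holes, on the underside of the caddy's hanging strip: in its frame x = -72.5, y = 0, z = 80 mm. Strip: flat aluminium, 5 mm thick, from x = -92 to -44 mm, 180 mm along y. Holes: round, 11 mm, right through, mouths slightly chamfered, at y = +48 and -48 mm.
- stand: Fixed timber hanging block: upright beam 40 (x) by 200 (y) by 110 mm high on a foot that sticks out to x = -109 mm, 14 mm high (gussets to 63 mm). Origin: centre of the beam's underside on the counter; z up; +x points out of the plain face, where the caddy hangs. Hung home, the caddy's axes point like the block's and its origin is at x = 72.5, y = pins' offset, z = 30 mm.
- stand_top (a point): Centre of the beam's top, z = 110 mm. Two steel pins, 8 mm thick, tips slightly chamfered, stand up from here to z = 135 mm, 96 mm apart along the block's y, at x = 0. The pair sits off the middle by an unknown amount: its midpoint is anywhere from y = -20 to +20 mm. It does not move under load. Released, a hung caddy leans by up to 0.06 rad until its back wall bears on the plain face.
- jar_a: Glass jar, black lid, 60 mm in diameter, 85 mm high. Bystander: must stay where it stands. Origin: centre of the underside.
- jar_b: Glass jar, black lid, 60 mm in diameter, 85 mm high. Bystander: must stay where it stands. Origin: centre of the underside.
- tin: Tin, 74 mm in diameter, 60 mm high. Bystander: must stay where it stands. Origin: centre of the underside.
- teabox: Upright carton, 60 by 110 mm, 90 mm high. Bystander: must stay where it stands. Origin: centre of the underside.
- fudge: Flat cardboard box, 90 by 130 mm, 45 mm high. Bystander: must stay where it stands. Origin: centre of the underside.

How it is judged:
On the way, in this order (a step that is already met when the one before it is completed fails the run):
1. the caddy is lifted clear of the counter (height (world z) of caddy above 0.05 m), for 0.2 s.
2. both holes are over the pins and the strip is down on the block (x of caddy in the frame of stand between 0.058 and 0.082 m and y of caddy in the frame of stand between -0.026 and 0.026 m and z of caddy in the frame of stand between 0.022 and 0.036 m and angle between caddy's own z axis and vertical below 0.12 rad and angle between the x axis of caddy and the x axis of stand, either way round below 0.13 rad), for 0.2 s.
At the end, for the whole second after the job is handed in: The caddy hangs at rest on both pins with its strip down on the block: its origin, in the block's frame, at x 58 to 82 mm, y within 26 mm of the middle and z 22 to 36 mm; leaning less than 0.12 rad, square to the block within 0.13 rad (all of step 2 and linear speed of caddy below 0.02 m/s and angular speed of caddy below 0.1 rad/s); the robot touches nothing.
It fails at once if the caddy bears on the block with more than 25 N (contact force between caddy and stand above 25 N).
It fails at once if the robot pushes the block with more than 25 N (contact force between any of the arm, the fingers and stand above 25 N).
It fails at once if a bystander is moved by more than 20 mm or tipped (distance of any of jar_a, jar_b, tin, teabox, fudge from where it was at the start of the episode above 0.02 m or angle between any of jar_a, jar_b, tin, teabox, fudge's own z axis and vertical above 0.3 rad).
It also fails if it takes over 64 s, if anything falls off the work surface, if the arm or the gripper's body presses on something with over 40 N, if the wrist force passes 120 N, or if a joint passes its speed limit or range.

## Robot

A 6-joint arm with a two-finger parallel gripper is mounted at the origin on the work surface. World frame = base frame: x ahead of the robot, y to its left, z up, the work surface at z = 0. Lengths are in m, angles in rad, forces in N, time in s.
With the tool pointing down it reaches from about 0.3 to 0.775 m from the base axis. Payload 14.6 kg.
Tool frame: the origin (TCP) lies at the very end of the fingers, on their centre line; the grasp point (between the pads) lies 19 mm behind it; x points along the fingers, y is the direction in which the jaws open and shut, and the axes are right-handed (so a half turn about x gives the same grasp; the last joint's range is limited). The gripper opens to 94 mm and grips with 3 to 60 N. Pads are 16 mm wide; open, the fingers measure 119 mm over their backs; the gripper's body (75 mm by 177 mm) begins 78 mm behind the grasp point.
Start: joints at [1.271, 0.3, 1.521, -0, 1.321, -0.067], TCP at [0.127, 0.535, 0.205] pointing down, gripper open.
Joint ranges: [-3.03, 3.03], [-0.79, 2.21], [0.23, 2.52], [-1.04, 4.18], [0, 3.07], [-2.55, 2.55]. Speed limits (rad/s): [2.22, 2.22, 2.57, 3.14, 3.14, 3.14].

## Interface

Orientations are given as [roll, pitch, yaw] about the fixed x, y, z axes, in that order (R = Rz(yaw) Ry(pitch) Rx(roll)).
In Python, from station import ctrl, viewer, hand_in gives the robot as it stands. The module is installed in compiled form; this text tells all that it offers.
- The arm moves only by the tool play_rows, never from a script. Its argument "deltas" is a list that holds one entry, the list of rows, each a list of 7 numbers: the shift along the tool's x, y, z in mm, then the turn, a rotation vector about the tool's x, y, z in rad, then the finger opening in mm, from 0 to 94. In form: [[[dx, dy, dz, ax, ay, az, gripper], ...]]. A call has 1 to 10 rows; each row shifts and turns the commanded pose from where the row before left it, along the tool's axes as they then stand; what a row does not reach is not made up. A row lasts 1/10 s, in which the tool goes at most 50 mm and 8.59 degrees, less where a joint would pass 70% of its speed; a pose out of reach is approached as far as the arm can. A call with a gripper value outside its range is refused whole. The fingers move at their own pace and stop on an object; "grip_force" is the grip in N (left out, the last holds). Time passes only in rows, so rows that do not move let the fingers close. It gives the time, the measured TCP pose, the force and the opening at its end, in the units of the state.
- ctrl.get_obs(): the state, without advancing time (a new reading comes with each control period).
- viewer.camera(name): name is "scene" or "top" or "wrist"; returns a dict with "img" (420x560x3 uint8, red, green, blue), "fx", "fy", "cx", "cy" (pixels), "rvec" (rotation vector, rad) and "tvec" (3), from world to camera coordinates, as OpenCV has them. Camera axes: x right, y down, z forward; pixel columns grow to the right and rows downward; lengths in m; the calibration is good to about 2 mm. A picture is of the moment at which its call begins. There is no depth.
- hand_in(): hands the job in, once; it reports no verdict.
The state is a dict: "time_s": time; "qpos": joint angles; "joint_vel": joint speeds; "tau": joint torques, N m; "ee_pos": TCP position; "eef_rot": TCP orientation; "force": force on the tool from outside, world axes, zero at the start; "moment": the same for the moment, N m; "grip_width": finger opening in m.
Only numpy, scipy, OpenCV 4.12 (cv2) and the standard library are available. Lean on these libraries where they do the work, as an engineer would, in place of code of your own. Each camera call takes 0.05 s, during which the arm holds its last target.

## Working session

There is one attempt and no reset: what is moved stays moved. The work goes in short steps, Python scripts to look and compute and a tool call to move; the robot and the scene stay as the last step left them, time stands still between calls to the robot, and variables do not carry over. Pictures are saved under pics/ and viewed, and the job is handed in when it is done.

Besides the shell and the picture viewer there is one more tool, called by a JSON object that holds its "method" and its "body", one argument or row to a line. play_rows: Moves the arm, as the interface text tells. Its arguments: {"type":"object","properties":{"deltas":{"type":"array","items":{"type":"array","items":{"type":"array","items":{"type":"number"}}}},"grip_force":{"type":"number"}},"required":["deltas"]}

```bash
mkdir -p pics
python3 - <<'E'
from station import ctrl, viewer
import cv2,pickle
d={}
for n in ["scene","top","wrist"]:
    c=viewer.camera(n); d[n]=c
    cv2.imwrite(f"pics/{n}0.png",c["img"][:,:,::-1])
    print(n,c["fx"],c["fy"],c["cx"],c["cy"],c["rvec"],c["tvec"])
pickle.dump(d,open("c0.pkl","wb"))
print(ctrl.get_obs())
E
```

```text
scene 490.1633657035069 490.1633657035069 279.10847838153506 210.42434673621136 [ 1.37355765  2.34106663 -0.7669296 ] [ 0.38384069 -0.30573605  1.50365268]
top 402.6626800194981 402.6626800194981 279.634053473424 203.34029785056282 [ 2.16267264 -2.11012155  0.12753208] [-0.11405243  0.61794213  0.97713604]
wrist 377.829036240196 377.829036240196 280.72525330913595 207.30176610165034 [-2.29521409 -1.81325054 -0.24036717] [-0.54904168 -0.0273992   0.39119356]
{'time_s': 0.15, 'qpos': array([ 1.27140256e+00,  3.00321872e-01,  1.52141766e+00, -6.44369125e-06,
        1.32071150e+00, -6.66199791e-02]), 'joint_vel': array([-0.0008869 , -0.0010936 , -0.00444512,  0.00134847, -0.00131511,
        0.00164473]), 'tau': array([ 3.15078032e-03, -5.31967020e+01, -3.52812910e+01,  7.08685862e-02,
        2.37384596e-02, -1.06837779e-04]), 'ee_pos': array([0.12683004, 0.53497607, 0.20503733]), 'eef_rot': array([-1.63014476,  1.56993792, -1.86291695]), 'force': array([-0.34999633, -0.18672578,  0.45916678]), 'moment': array([ 0.01018373, -0.01032094, -0.03550868]), 'grip_width': 0.09408739407535191}
```

View pics/scene0.png

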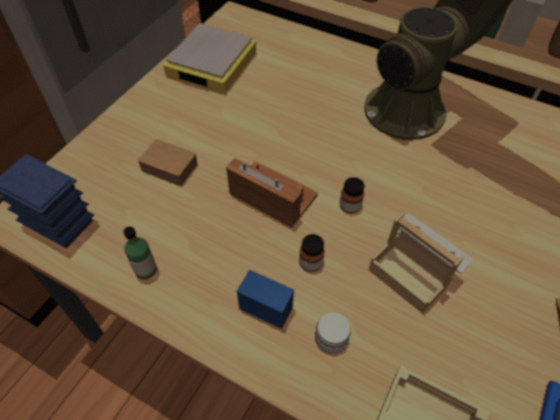

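View pics/top0.png

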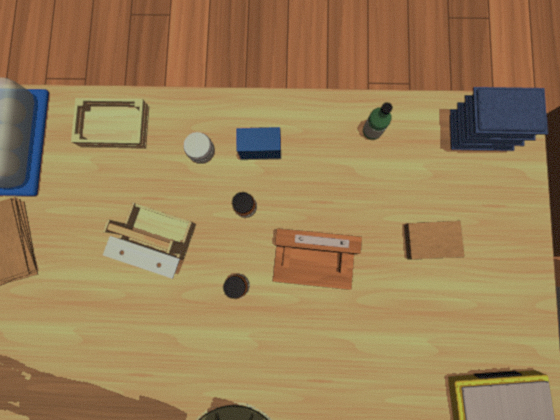

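View pics/wrist0.png

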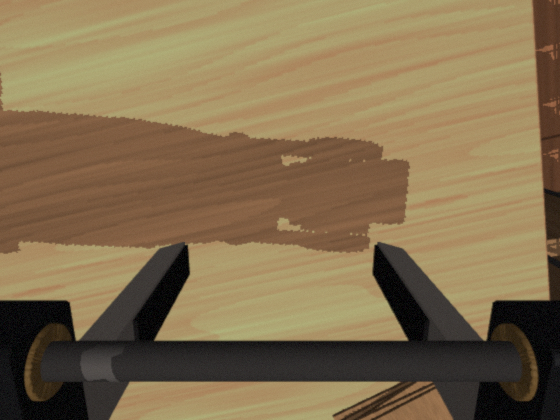

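Run:
```python
import cv2,pickle,numpy as np
d=pickle.load(open("c0.pkl","rb"))
t=d["top"]["img"][:,:,::-1]; s=d["scene"]["img"][:,:,::-1]
z=lambda im,x0,y0,x1,y1,k:cv2.resize(im[y0:y1,x0:x1],None,fx=k,fy=k,interpolation=cv2.INTER_CUBIC)
cv2.imwrite("pics/a1.png",z(t,95,195,205,285,7))
cv2.imwrite("pics/a2.png",z(t,265,220,375,300,7))
cv2.imwrite("pics/a3.png",z(s,215,150,325,230,7))
cv2.imwrite("pics/a4.png",z(s,365,205,475,310,5))
```

```text
(no output)
```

View pics/a1.png

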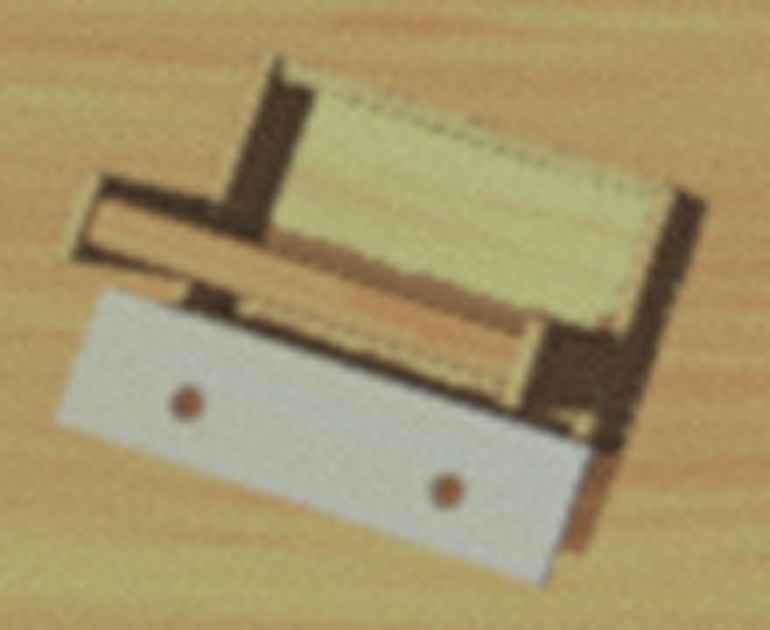

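View pics/a2.png

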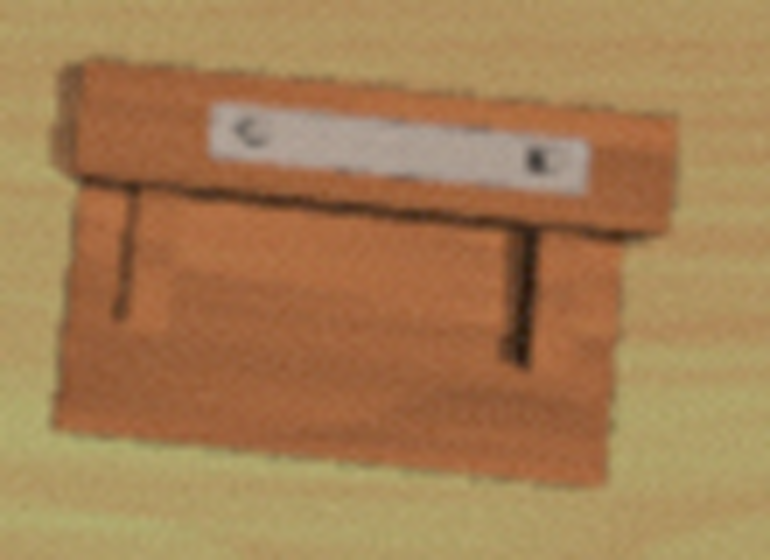

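View pics/a3.png

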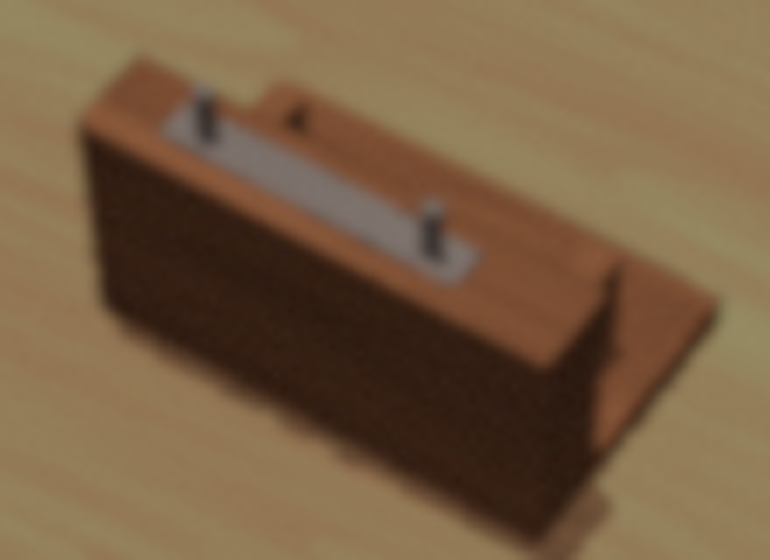

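View pics/a4.png

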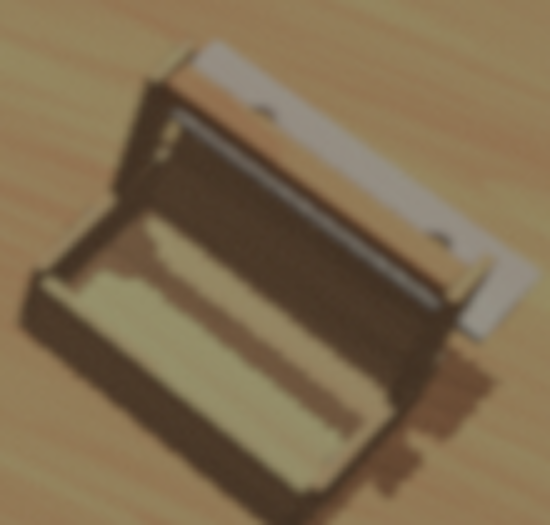

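```bash
cat > h.py <<'E'
import cv2,pickle,numpy as np
from scipy.optimize import least_squares
def proj(c,P): 
    K=np.array([[c["fx"],0,c["cx"]],[0,c["fy"],c["cy"]],[0,0,1.]])
    return cv2.projectPoints(np.asarray(P,float).reshape(-1,1,3),np.array(c["rvec"],float),np.array(c["tvec"],float),K,None)[0][:,0]
def un(X,x0,y0,k): return (np.asarray(X,float)+.5)/k-.5+np.array([x0,y0])
def T(p,P): # p x,y,yaw
    P=np.asarray(P,float).copy(); c,s=np.cos(p[2]),np.sin(p[2])
    return np.c_[c*P[:,0]-s*P[:,1]+p[0], s*P[:,0]+c*P[:,1]+p[1], P[:,2]]
E
cat > fit.py <<'E'
from h import *
d=pickle.load(open("c0.pkl","rb")); t,s=d["top"],d["scene"]
cad=[(t,[[-44,90,85],[-44,-90,85],[-92,-90,85],[-92,90,85],[-72.5,48,85],[-72.5,-48,85]],un([[105,288],[590,450],[545,585],[58,422],[186,403],[447,491]],95,195,7)),
     (s,[[-92,-90,85],[-92,90,85],[-44,90,85]],un([[215,38],[543,272],[480,342]],365,205,5))]
st=[(t,[[20,100,110],[20,-100,110],[-20,-100,110],[-20,100,110]],un([[86,60],[678,115],[665,235],[78,180]],265,220,7)),
    (s,[[-20,-100,110],[20,-100,110],[20,100,110],[-20,100,110]],un([[140,55],[85,125],[545,368],[612,265]],215,150,7))]
pins=(s,un([[204,92],[432,206]],215,150,7))
for nm,L in (("cad",cad),("st",st)):
  for use in (L,L[:1],L[1:]):
    f=lambda p:np.concatenate([(proj(c,T(p,np.array(P)/1e3))-u).ravel() for c,P,u in use])
    r=least_squares(f,[.4,0.2 if nm=="cad" else -.2,0.]); print(nm,r.x.round(4),np.abs(r.fun).max().round(2))
    if use is L and nm=="st": sp=r.x
f=lambda o:(proj(s,T(sp,[[0,o[0]-.048,.135],[0,o[0]+.048,.135]]))-pins[1]).ravel()
r=least_squares(f,[0.]);print("pinoff",r.x,r.fun)
E
python3 fit.py
```

```text
cad [ 0.5429  0.2108 -0.2896] 0.78
cad [ 0.5427  0.2112 -0.2863] 0.49
cad [ 0.5437  0.2103 -0.2925] 0.49
st [ 0.5249 -0.1927 -0.0628] 2.86
st [ 0.5254 -0.1927 -0.068 ] 1.12
st [ 0.524  -0.1928 -0.0551] 2.37
pinoff [-0.0077149] [-0.00967027 -0.55065886  0.48786433 -0.44272682]
```

```bash
cat >> h.py <<'E'
from scipy.spatial.transform import Rotation as R
def eR(o): return R.from_euler('xyz',o["eef_rot"])
def plan(o,pt,Rt):
    "tool-frame delta to target pos and R"
    Rc=eR(o); return (Rc.inv().apply(np.array(pt)-o["ee_pos"])*1e3).round(1),(Rc.inv()*Rt).as_rotvec().round(4)
def down(yaw): # tool x down, tool y along heading yaw
    x=np.array([0,0,-1.]);y=np.array([np.cos(yaw),np.sin(yaw),0]);return R.from_matrix(np.c_[x,y,np.cross(x,y)])
def pix(c,uv,z): # pixel->world at height z
    Rm=cv2.Rodrigues(np.array(c["rvec"],float))[0];C=-Rm.T@np.array(c["tvec"])
    D=(Rm.T@np.c_[(np.atleast_2d(uv)-[c["cx"],c["cy"]])/[c["fx"],c["fy"]],np.ones(len(np.atleast_2d(uv)))].T).T
    return C+D*((z-C[2])/D[:,2])[:,None]
E
python3 - <<'E'
from h import *
from station import ctrl
o=ctrl.get_obs();Rt=eR(o);print(Rt.as_matrix().round(3))
w=pickle.load(open("c0.pkl","rb"))["wrist"]
Rm=cv2.Rodrigues(w["rvec"])[0];C=-Rm.T@w["tvec"]
print("cam in tool",Rt.inv().apply(C-o["ee_pos"]).round(4)," axes in tool (cols x,y,z)\n",(Rt.as_matrix().T@Rm.T).round(3))
st=np.array([.525,-.193,-.063]);
print(plan(o,[0.40,-.19,.33],down(-.06)),plan(o,[0.40,-.19,.33],down(-.06+np.pi)))
E
```

```text
[[-0.     0.231  0.973]
 [-0.001  0.973 -0.231]
 [-1.    -0.001 -0.   ]]
cam in tool [-0.1797 -0.0008 -0.0751]  axes in tool (cols x,y,z)
 [[-0.001 -0.261  0.965]
 [ 1.    -0.001  0.001]
 [ 0.001  0.965  0.261]]
(array([-124.4, -642.5,  433. ]), array([1.398e+00, 6.000e-04, 7.000e-04])) (array([-124.4, -642.5,  433. ]), array([-1.7436e+00, -8.0000e-04,  6.0000e-04]))
```

{"method": "play_rows", "body": {
  "deltas": [
    [[-3,-37,31.5,0,0,0,94],[-3,-37,31.5,0,0,0,94],[-3,-37,31.5,0,0,0,94],[-3,-37,31.5,0,0,0,94],[-3,-37,31.5,0,0,0,94],[-3,-37,31.5,0,0,0,94],[-3,-37,31.5,0,0,0,94],[-3,-37,31.5,0,0,0,94],[-3,-37,31.5,0,0,0,94],[-3,-37,31.5,0,0,0,94]]
  ],
  "grip_force": 20
}}

```text
time_s: 1.15
ee_pos: [0.3484, 0.1005, 0.2357]
eef_rot: [0.401, 1.57, 0.168]
force: [0.5, 1.1, -0.1]
grip_width: 0.0944
```

{"method": "play_rows", "body": {
  "deltas": [
    [[-3,-37,31.5,0,0,0,94],[-3,-37,31.5,0,0,0,94],[-3,-37,31.5,0,0,0,94],[-3,-37,31.5,0,0,0,94],[-3,-37,31.5,0,0,0,94],[-3,-37,31.5,0,0,0,94],[-3,-37,31.5,0,0,0,94],[-3,-37,31.5,0,0,0,94],[0,0,0,0.14,0,0,94],[0,0,0,0.14,0,0,94]]
  ]
}}

```text
time_s: 2.15
ee_pos: [0.525, -0.2448, 0.2582]
eef_rot: [-3.138, 1.569, 2.625]
force: [-0.5, -0.5, -0.6]
grip_width: 0.0938
```

{"method": "play_rows", "body": {
  "deltas": [
    [[0,0,0,0.14,0,0,94],[0,0,0,0.14,0,0,94],[0,0,0,0.14,0,0,94],[0,0,0,0.14,0,0,94],[0,0,0,0.14,0,0,94],[0,0,0,0.14,0,0,94],[0,0,0,0.14,0,0,94],[0,0,0,0.14,0,0,94],[0,0,0,0,0,0,94],[0,0,0,0,0,0,94]]
  ]
}}

```text
time_s: 3.15
ee_pos: [0.5249, -0.2437, 0.2593]
eef_rot: [-1.909, 1.57, 2.745]
force: [0.4, -0.2, 0.4]
grip_width: 0.0942
```

Run:
```python
from h import *
from station import ctrl,viewer
c=viewer.camera("wrist");pickle.dump(c,open("w1.pkl","wb"));cv2.imwrite("pics/w1.png",c["img"][:,:,::-1])
o=ctrl.get_obs();print(o["ee_pos"],o["time_s"],eR(o).as_matrix().round(3))
```

```text
[ 0.52491262 -0.24366769  0.25931756] 3.2 [[-0.     0.998 -0.058]
 [ 0.    -0.058 -0.998]
 [-1.    -0.    -0.   ]]
```

View pics/w1.png

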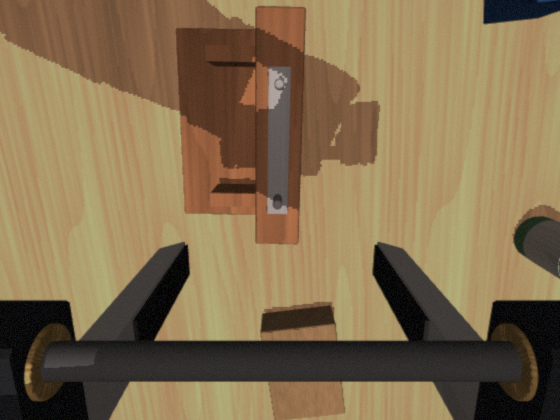

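Run:
```python
from h import *
c=pickle.load(open("w1.pkl","rb"));im=c["img"][:,:,::-1]
z=lambda x0,y0,x1,y1,k:cv2.resize(im[y0:y1,x0:x1],None,fx=k,fy=k,interpolation=cv2.INTER_CUBIC)
cv2.imwrite("pics/w1a.png",np.hstack([z(240,0,315,60,5),z(260,60,300,100,7.5)]) if 0 else z(245,0,315,110,5))
cv2.imwrite("pics/w1b.png",z(245,170,315,250,7))
```

```text
(no output)
```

View pics/w1a.png

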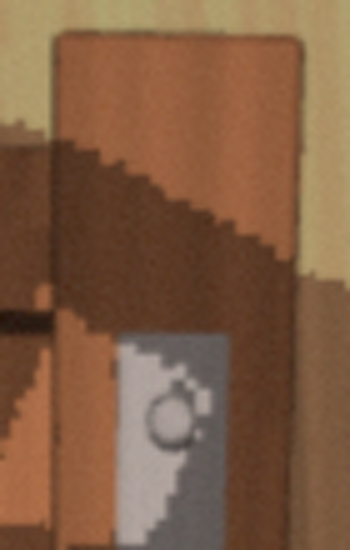

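View pics/w1b.png

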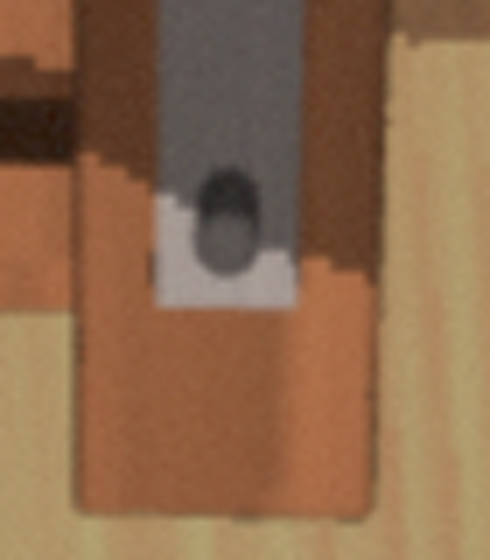

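```bash
cat > fit2.py <<'E'
from h import *
c=pickle.load(open("w1.pkl","rb"))
cor=np.r_[un([[56,36],[300,38]],245,0,5),un([[76,512],[372,514]],245,170,7)]
pin=np.r_[un([[172,418]],245,0,5),un([[226,245]],245,170,7)]
A=pix(c,cor,.110);B=pix(c,pin,.135);print(A.round(4));print(B.round(4), np.linalg.norm(B[0]-B[1]))
P=np.array([[-20,100,110],[20,100,110],[-20,-100,110],[20,-100,110]])/1e3
f=lambda p:np.r_[(proj(c,T(p,P))-cor).ravel(),(proj(c,T(p,[[0,p[3]+.048,.135],[0,p[3]-.048,.135]]))-pin).ravel()]
r=least_squares(f,[.52,-.19,-.06,0]);print(r.x.round(4),r.fun.round(2))
m=B.mean(0);dv=B[0]-B[1];print("pin mid",m.round(4),"yaw",np.arctan2(-dv[0],dv[1]))
E
python3 fit2.py
```

```text
[[ 0.5145 -0.0926  0.11  ]
 [ 0.5529 -0.0952  0.11  ]
 [ 0.4992 -0.2899  0.11  ]
 [ 0.5382 -0.2925  0.11  ]]
[[ 0.5294 -0.1523  0.135 ]
 [ 0.5219 -0.2481  0.135 ]] 0.09609249535283168
[ 0.5262 -0.1929 -0.0758 -0.0074] [-0.93 -1.3   0.96 -0.74 -0.45  1.22  0.43  1.64 -0.15  0.05  0.15 -0.06]
pin mid [ 0.5256 -0.2002  0.135 ] yaw -0.07826852632154711
```

{"method": "play_rows", "body": {
  "deltas": [
    [[0,-2.8,-46,0,0,0,94],[0,-2.8,-46,0,0,0,94],[0,-2.8,-46,0,0,0,94],[0,-2.8,-46,0,0,0,94],[0,-2.8,-46,0,0,0,94],[0,-2.8,-46,0,0,0,94],[0,-2.8,-46,0,0,0,94],[0,-2.8,-46,0,0,0,94],[0,-2.8,-46,0,0,0,94],[0,-2.8,-46,0,0,0,94]]
  ]
}}

```text
time_s: 4.2
ee_pos: [0.5251, 0.2191, 0.2595]
eef_rot: [1.849, 1.571, 0.219]
force: [-0.1, -0.7, 0.3]
grip_width: 0.0939
```

{"method": "play_rows", "body": {
  "deltas": [
    [[0,0,0,0.116,0,0,94],[0,0,0,0.116,0,0,94],[0,0,0,0,0,0,94],[0,0,0,0,0,0,94]]
  ]
}}

```text
time_s: 4.6
ee_pos: [0.5255, 0.217, 0.2594]
eef_rot: [-1.102, 1.571, -2.962]
force: [-0.5, 0.5, -0.2]
grip_width: 0.0945
```

Run:
```python
from h import *
from station import ctrl,viewer
c=viewer.camera("wrist");pickle.dump(c,open("w2.pkl","wb"));cv2.imwrite("pics/w2.png",c["img"][:,:,::-1])
o=ctrl.get_obs();print(o["ee_pos"],o["time_s"],eR(o).as_matrix().round(3))
```

```text
[0.52554086 0.2169534  0.25944342] 4.65 [[-0.     0.958 -0.286]
 [ 0.    -0.286 -0.958]
 [-1.    -0.    -0.   ]]
```

View pics/w2.png

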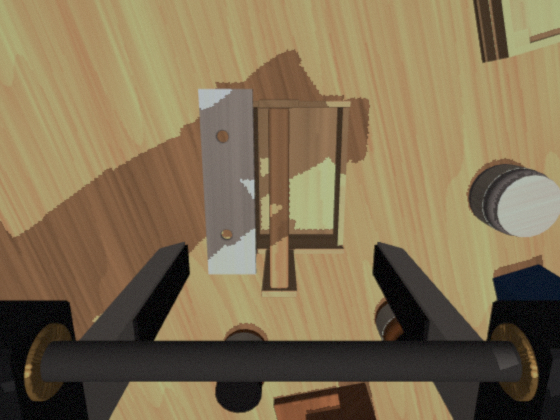

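```bash
cat > fit3.py <<'E'
from h import *
c=pickle.load(open("w2.pkl","rb"));im=c["img"][:,:,::-1]
cv2.imwrite("pics/w2a.png",cv2.resize(im[80:300,190:360],None,fx=2.6,fy=2.6,interpolation=cv2.INTER_CUBIC))
P=np.array([[-72.5,48,85],[-72.5,-48,85],[-92,90,85],[-44,90,85],[-92,-90,85],[-44,-90,85]])/1e3
uv=np.array([[222,136],[227,235],[199,90],[252,89],[208.5,273.5],[256,272.5]])
f=lambda p:(proj(c,T(p,P))-uv).ravel()
r=least_squares(f,[.54,.21,-.29]);print(r.x.round(4),r.fun.round(2))
print("bar",T(r.x,[[-.02,0,.14]]).round(4))
pickle.dump(r.x,open("cad.pkl","wb"))
B=pix(c,[[279.5,108],[279.5,280]],.148);print(B)
E
python3 fit3.py
```

```text
[ 0.5438  0.2112 -0.2873] [ 0.32  0.43 -0.53 -0.26 -0.47 -1.08  0.13 -0.23  0.5   0.29  0.08  1.18]
bar [[0.5246 0.2169 0.14  ]]
[[0.54616943 0.28730691 0.148     ]
 [0.50600667 0.15311167 0.148     ]]
```

View pics/w2a.png

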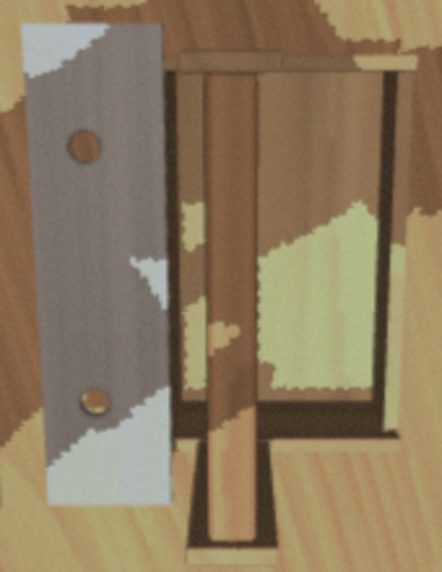

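{"method": "play_rows", "body": {
  "deltas": [
    [[30,-0.8,0,0,0,0,94],[35,0,0,0,0,0,94],[35,0,0,0,0,0,94],[25,0,0,0,0,0,60],[13,0,0,0,0,0,40],[0,0,0,0,0,0,30],[0,0,0,0,0,0,20],[0,0,0,0,0,0,10],[0,0,0,0,0,0,5],[0,0,0,0,0,0,5]]
  ],
  "grip_force": 40
}}

```text
time_s: 5.65
ee_pos: [0.525, 0.2175, 0.1222]
eef_rot: [2.206, 1.57, 0.342]
force: [0.5, -0.4, 0.4]
grip_width: 0.0412
```

{"method": "play_rows", "body": {
  "deltas": [
    [[0,0,0,0,0,0,5],[0,0,0,0,0,0,5],[0,0,0,0,0,0,5],[0,0,0,0,0,0,5]]
  ]
}}

```text
time_s: 6.05
ee_pos: [0.5246, 0.2174, 0.1213]
eef_rot: [-1.095, 1.57, -2.96]
force: [-1.2, -0.6, -0.9]
grip_width: 0.0157
```

{"method": "play_rows", "body": {
  "deltas": [
    [[-8,0,0,0,0,0,5],[-15,0,0,0,0,0,5],[-20,0,0,0,0,0,5],[-20,0,0,0,0,0,5],[-20,0,0,0,0,0,5],[-20,0,0,0,0,0,5],[-20,0,0,0,0,0,5],[-20,0,0,0,0,0,5],[-7,0,0,0,0,0,5],[0,0,0,0,0,0,5]]
  ]
}}

```text
time_s: 7.05
ee_pos: [0.5249, 0.2174, 0.2721]
eef_rot: [2.177, 1.57, 0.312]
force: [0.3, 0.1, -4.1]
grip_width: 0.0154
```

{"method": "play_rows", "body": {
  "deltas": [
    [[0,0,0,-0.053,0,0,5],[0,0,0,-0.053,0,0,5],[0,0,0,-0.053,0,0,5],[0,0,0,-0.053,0,0,5],[0,0,0,0,0,0,5],[0,0,0,0,0,0,5]]
  ]
}}

```text
time_s: 7.65
ee_pos: [0.5245, 0.2173, 0.2706]
eef_rot: [-1.154, 1.569, -2.808]
force: [-0.4, 0.5, -3.5]
grip_width: 0.0155
```

Run:
```python
from h import *
from station import ctrl,viewer
c=viewer.camera("wrist");pickle.dump(c,open("w3.pkl","wb"));cv2.imwrite("pics/w3.png",c["img"][:,:,::-1])
o=ctrl.get_obs();pickle.dump(o,open("o3.pkl","wb"));print(o["ee_pos"],o["time_s"],eR(o).as_matrix().round(4),o["force"],o["moment"])
```

```text
[0.52458783 0.21733167 0.27080609] 7.7 [[-9.000e-04  9.965e-01 -8.340e-02]
 [-3.000e-04 -8.340e-02 -9.965e-01]
 [-1.000e+00 -9.000e-04  4.000e-04]] [-0.49021912 -0.08574814 -3.16178974] [-0.00502275  0.07689655 -0.00396361]
```

View pics/w3.png

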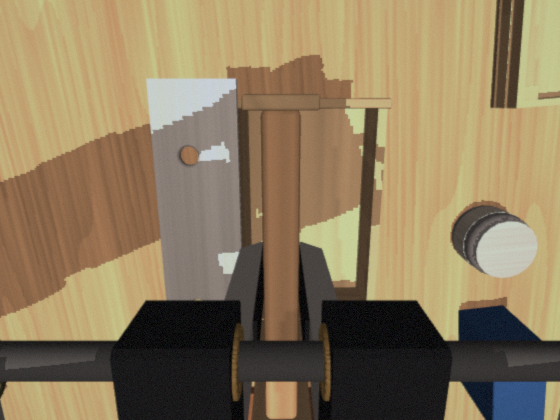

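Run:
```python
from h import *
c=pickle.load(open("w3.pkl","rb"));o=pickle.load(open("o3.pkl","rb"));im=c["img"][:,:,::-1]
cv2.imwrite("pics/w3a.png",cv2.resize(im[65:180,140:260],None,fx=5,fy=5,interpolation=cv2.INTER_CUBIC))
cv2.imwrite("pics/w3b.png",cv2.resize(im[230:320,140:260],None,fx=5,fy=5,interpolation=cv2.INTER_CUBIC))
dz=o["ee_pos"][2]-.1213
P=np.array([[-72.5,48,85],[-92,90,85],[-44,90,85]])/1e3+[0,0,dz]
print(proj(c,T([.5246+.0200,.2174-.0017,-.0835],P)))
```

```text
[[188.02187    154.30885655]
 [146.9996842   76.61382689]
 [235.62697654  76.52556293]]
```

View pics/w3a.png

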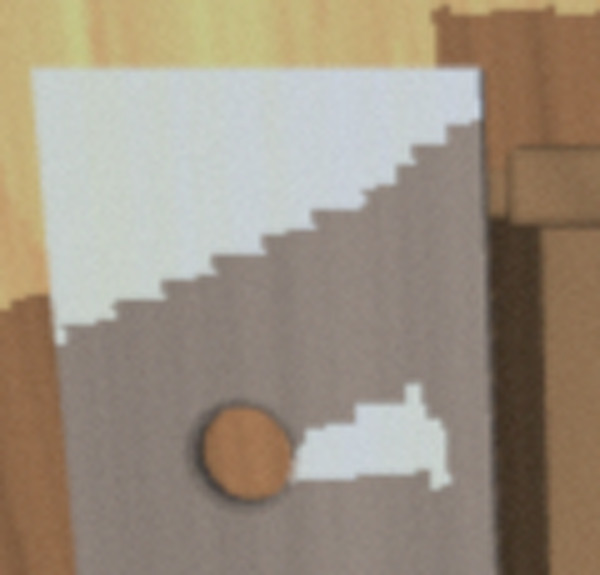

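View pics/w3b.png

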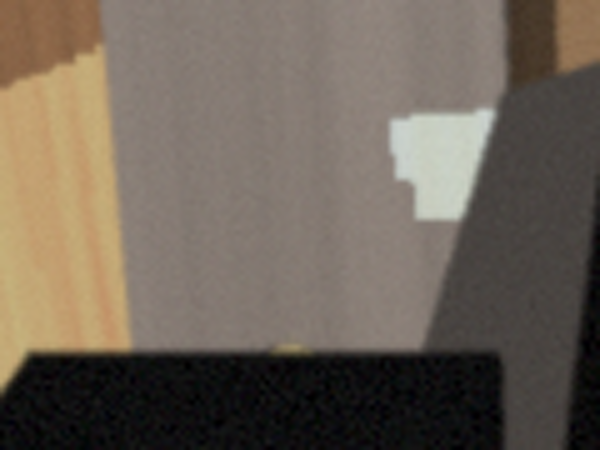

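```bash
cat > fit4.py <<'E'
from h import *
c=pickle.load(open("w3.pkl","rb"));o=pickle.load(open("o3.pkl","rb"))
dz=o["ee_pos"][2]-.1213
uv=np.r_[un([[241.5,450],[32,68],[481,68]],140,65,5),un([[291,345]],140,230,5)]
ed=un([[104,60],[130,340]],140,230,5)  # points on left edge x=-92
def f(p):
    P=np.array([[-72.5,48,85],[-92,90,85],[-44,90,85],[-72.5,-42.5,85]])/1e3+[0,0,dz]
    e=[]
    l=proj(c,T(p,np.array([[-92,90,85],[-92,-90,85]])/1e3+[0,0,dz])); d=l[1]-l[0]; n=np.array([-d[1],d[0]])/np.hypot(*d)
    return np.r_[(proj(c,T(p,P))-uv).ravel(),(ed-l[0])@n]
r=least_squares(f,[.54,.21,-.08]);print(r.x.round(4),r.fun.round(2))
h=np.arctan2(*eR(o).as_matrix()[1::-1,1]);ca=np.cos(h);sa=np.sin(h)
d=r.x[:2]-o["ee_pos"][:2];print("heading",h,"caddy yaw rel",r.x[2]-h,"origin rel tcp in heading frame",ca*d[0]+sa*d[1],-sa*d[0]+ca*d[1])
E
python3 fit4.py
```

```text
[ 0.5443  0.2151 -0.0837] [-0.27  0.86  0.64 -0.32 -0.6  -0.39 -0.9  -0.06  0.69  0.43]
heading -0.08350128551283462 caddy yaw rel -0.00024488450841436693 origin rel tcp in heading frame 0.01980340093428179 -0.0006279901608992958
```

{"method": "play_rows", "body": {
  "deltas": [
    [[0,3,15,-0.006,0,0,5],[0,6,30,0,0,0,5],[0,8.5,40,0,0,0,5],[0,9,42,0,0,0,5],[0,9,42,0,0,0,5],[0,9,42,0,0,0,5],[0,9,42,0,0,0,5],[0,9,42,0,0,0,5],[0,9,42,0,0,0,5],[0,8,35,0,0,0,5]]
  ]
}}

```text
time_s: 8.7
ee_pos: [0.5755, -0.1618, 0.2711]
eef_rot: [-1.325, 1.57, -2.974]
force: [-0.5, 0.5, -3.9]
grip_width: 0.0157
```

{"method": "play_rows", "body": {
  "deltas": [
    [[0,6,28,0,0,0,5],[0,3,14,0,0,0,5],[10,0,0,0,0,0,5],[20,0,0,0,0,0,5],[20,0,0,0,0,0,5],[12,0,0,0,0,0,5],[6,0,0,0,0,0,5],[0,0,0,0,0,0,5],[0,0,0,0,0,0,5]]
  ]
}}

```text
time_s: 9.6
ee_pos: [0.5818, -0.202, 0.2043]
eef_rot: [1.291, 1.57, -0.355]
force: [0.4, -0.5, -3.7]
grip_width: 0.0156
```

```bash
cat > look.py <<'E'
import sys
from h import *
from station import ctrl,viewer
n=sys.argv[1]
D={}
for k in sys.argv[2:]:
    D[k]=c=viewer.camera(k);cv2.imwrite(f"pics/{k}{n}.png",c["img"][:,:,::-1])
o=ctrl.get_obs();D["o"]=o;pickle.dump(D,open(f"L{n}.pkl","wb"))
M=eR(o).as_matrix();h=np.arctan2(M[1,1],M[0,1]);p=o["ee_pos"]
s=p[:2]+[np.cos(h)*-.0526+np.sin(h)*.0005,np.sin(h)*-.0526-np.cos(h)*.0005]
print("t",o["time_s"],"tcp",p.round(4),"head",h.round(4),"strip mid est",s.round(4),"zunder",(p[2]-.0413).round(4),"F",o["force"].round(1),"M",o["moment"].round(2),"toolx",M[:,0].round(4))
E
python3 look.py 4 wrist scene
```

```text
t 9.7 tcp [ 0.5818 -0.2021  0.2044] head -0.076 strip mid est [ 0.5293 -0.1986] zunder 0.1631 F [-0.1 -0.1 -3.6] M [-0.1   0.07 -0.02] toolx [ 1.3e-03 -5.0e-04 -1.0e+00]
```

View pics/wrist4.png

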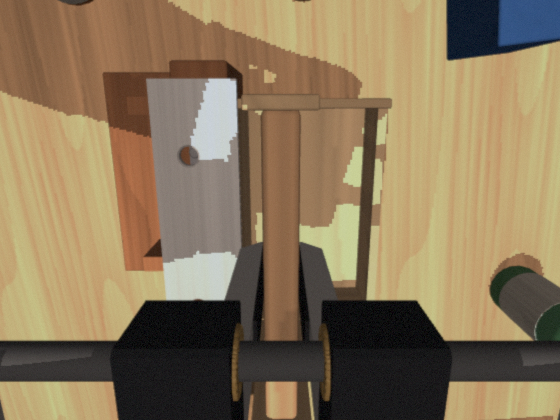

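View pics/scene4.png

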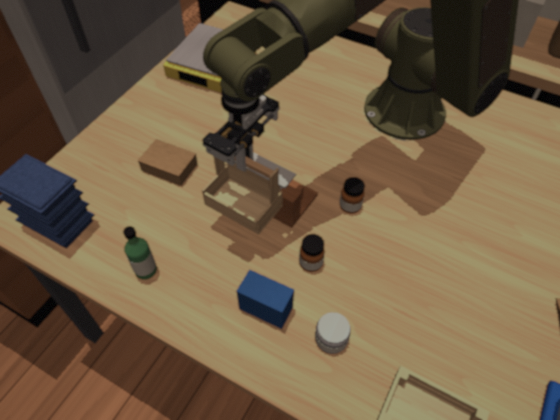

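{"method": "play_rows", "body": {
  "deltas": [
    [[4,-1.8,1,0,0,0,5],[8,-1.8,1,0,0,0,5],[6,0,0,0,0,0,5],[3,0,0,0,0,0,5],[0,0,0,0,0,0,5],[0,0,0,0,0,0,5]]
  ]
}}

```text
time_s: 10.3
ee_pos: [0.5778, -0.2039, 0.1825]
eef_rot: [1.214, 1.571, -0.433]
force: [-0.8, -0.6, -4.1]
grip_width: 0.0159
```

```bash
python3 look.py 5 wrist
python3 - <<'E'
from h import *
im=pickle.load(open("L5.pkl","rb"))["wrist"]["img"][:,:,::-1]
cv2.imwrite("pics/w5a.png",cv2.resize(im[120:310,140:260],None,fx=3,fy=3,interpolation=cv2.INTER_CUBIC))
cv2.imwrite("pics/w5b.png",np.hstack([cv2.resize(im[135:175,170:210],None,fx=9,fy=9,interpolation=cv2.INTER_CUBIC),cv2.resize(im[275:315,180:220],None,fx=9,fy=9,interpolation=cv2.INTER_CUBIC)]))
E
```

```text
t 10.35 tcp [ 0.5778 -0.2039  0.1826] head -0.076 strip mid est [ 0.5253 -0.2004] zunder 0.1413 F [-0.6 -0.2 -2.6] M [-0.06  0.05 -0.01] toolx [ 3.e-04 -1.e-04 -1.e+00]
```

View pics/w5b.png

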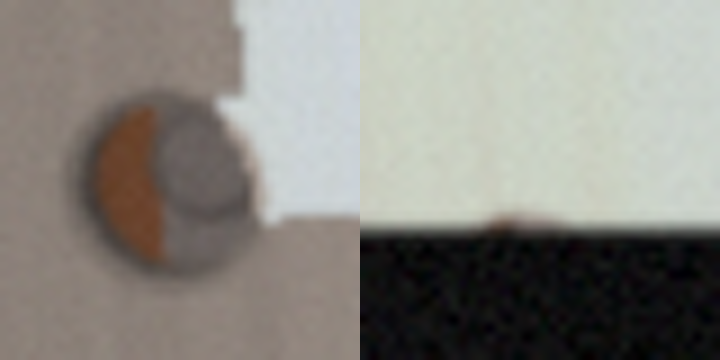

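Run:
```python
from h import *
D=pickle.load(open("L5.pkl","rb"));c=D["wrist"]
hole=un([[171,183]],170,135,9);pin=un([[203,162]],170,135,9)
H=pix(c,hole,.1463);Pn=pix(c,pin,.135);print(H,Pn,"pin-hole mm",(Pn-H)*1e3)
print("pred hole",proj(c,T([.5253,-.2004,-.076],[[0,.048,.1463]])),hole,"pred pin",proj(c,T([.5256,-.2002,-.078],[[0,.048,.135]])),pin)
```

```text
[[ 0.52950719 -0.1523291   0.1463    ]] [[ 0.52897484 -0.1523141   0.135     ]] pin-hole mm [[ -0.53235729   0.01500574 -11.3       ]]
pred hole [[187.62924745 155.33085737]] [[188.55555556 154.88888889]] pred pin [[192.72290984 152.56180991]] [[192.11111111 152.55555556]]
```

{"method": "play_rows", "body": {
  "deltas": [
    [[1,-0.5,0,0,0,0,5],[1,0,0,0,0,0,5],[1,0,0,0,0,0,5],[1,0,0,0,0,0,5],[1,0,0,0,0,0,5],[1,0,0,0,0,0,5],[1,0,0,0,0,0,5],[0.5,0,0,0,0,0,5],[0,0,0,0,0,0,5]]
  ]
}}

```text
time_s: 11.25
ee_pos: [0.5772, -0.2038, 0.1748]
eef_rot: [-1.643, 1.571, 2.993]
force: [-0.2, 0.1, -3.8]
grip_width: 0.0155
```

```bash
python3 look.py 6
```

```text
t 11.25 tcp [ 0.5772 -0.2038  0.1748] head -0.076 strip mid est [ 0.5247 -0.2003] zunder 0.1335 F [-0.2  0.1 -3.8] M [-0.12  0.09  0.01] toolx [-1.e-04  0.e+00 -1.e+00]
```

{"method": "play_rows", "body": {
  "deltas": [
    [[0.5,0,0,0,0,0,5],[0.5,0,0,0,0,0,5],[0,0,0,0,0,0,5]]
  ]
}}

```text
time_s: 11.55
ee_pos: [0.5772, -0.2038, 0.1739]
eef_rot: [-2.479, 1.571, 2.157]
force: [0.7, -0.6, -4.6]
grip_width: 0.0159
```

```bash
python3 look.py 7
```

```text
t 11.55 tcp [ 0.5772 -0.2038  0.1739] head -0.076 strip mid est [ 0.5247 -0.2003] zunder 0.1326 F [ 0.7 -0.6 -4.6] M [-0.09  0.11 -0.01] toolx [-0.e+00  1.e-04 -1.e+00]
```

{"method": "play_rows", "body": {
  "deltas": [
    [[0.7,0,0,0,0,0,5],[0.7,0,0,0,0,0,5],[0.6,0,0,0,0,0,5],[0,0,0,0,0,0,5]]
  ]
}}

```text
time_s: 11.95
ee_pos: [0.5772, -0.2038, 0.1719]
eef_rot: [-1.387, 1.571, -3.034]
force: [-0.4, -0.1, -3.3]
grip_width: 0.0156
```

```bash
python3 look.py 8 wrist;  python3 - <<'E'
from h import *
im=pickle.load(open("L8.pkl","rb"))["wrist"]["img"][:,:,::-1]
cv2.imwrite("pics/w8b.png",cv2.resize(im[135:175,170:210],None,fx=9,fy=9,interpolation=cv2.INTER_CUBIC))
E
```

```text
t 12.0 tcp [ 0.5772 -0.2038  0.1719] head -0.076 strip mid est [ 0.5247 -0.2003] zunder 0.1306 F [ 0.3 -0.3 -4.4] M [-0.07  0.11 -0.02] toolx [-1.e-04  1.e-04 -1.e+00]
```

View pics/w8b.png

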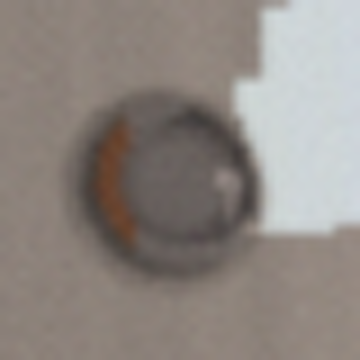

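{"method": "play_rows", "body": {
  "deltas": [
    [[0.5,0.4,0,0,0,0,5],[1,0,0,0,0,0,5],[1.5,0,0,0,0,0,5],[1.5,0,0,0,0,0,5],[1.5,0,0,0,0,0,5],[0,0,0,0,0,0,5]]
  ]
}}

```text
time_s: 12.6
ee_pos: [0.5775, -0.2038, 0.1656]
eef_rot: [-1.828, 1.57, 2.809]
force: [-0.2, 0.8, -3.9]
grip_width: 0.0156
```

{"method": "play_rows", "body": {
  "deltas": [
    [[1.5,0,0,0,0,0,5],[1.5,0,0,0,0,0,5],[1.5,0,0,0,0,0,5],[1.5,0,0,0,0,0,5],[1.5,0,0,0,0,0,5],[1,0,0,0,0,0,5],[0.5,0,0,0,0,0,5],[0,0,0,0,0,0,5]]
  ]
}}

```text
time_s: 13.4
ee_pos: [0.5776, -0.2039, 0.1569]
eef_rot: [-1.534, 1.571, 3.102]
force: [-0.7, -0.3, -3.5]
grip_width: 0.0157
```

```bash
python3 look.py 9 wrist;  python3 - <<'E'
from h import *
im=pickle.load(open("L9.pkl","rb"))["wrist"]["img"][:,:,::-1]
cv2.imwrite("pics/w9b.png",cv2.resize(im[65:310,100:300],None,fx=2.4,fy=2.4,interpolation=cv2.INTER_CUBIC))
E
```

```text
t 13.45 tcp [ 0.5776 -0.2039  0.157 ] head -0.076 strip mid est [ 0.5252 -0.2004] zunder 0.1157 F [-0.4  0.4 -3.8] M [-0.06  0.08 -0.01] toolx [ 1.e-04 -0.e+00 -1.e+00]
```

View pics/w9b.png

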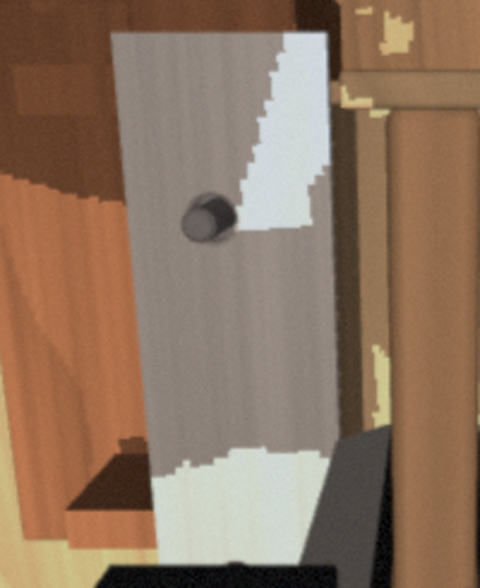

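{"method": "play_rows", "body": {
  "deltas": [
    [[1,0,0,0,0,0,5],[1,0,0,0,0,0,5],[1,0,0,0,0,0,5],[0.8,0,0,0,0,0,5],[0.5,0,0,0,0,0,5],[0,0,0,0,0,0,5]]
  ]
}}

```text
time_s: 14.05
ee_pos: [0.5776, -0.2038, 0.1526]
eef_rot: [-1.508, 1.571, 3.128]
force: [0.1, 0.4, -3.3]
grip_width: 0.0155
```

{"method": "play_rows", "body": {
  "deltas": [
    [[0.4,0,0,0,0,0,5],[0.4,0,0,0,0,0,5],[0,0,0,0,0,0,5]]
  ]
}}

```text
time_s: 14.35
ee_pos: [0.5776, -0.2038, 0.1518]
eef_rot: [-1.768, 1.571, 2.868]
force: [1.0, -0.4, -4.1]
grip_width: 0.0152
```

{"method": "play_rows", "body": {
  "deltas": [
    [[0.3,0,0,0,0,0,5],[0.2,0,0,0,0,0,5],[0,0,0,0,0,0,5]]
  ]
}}

```text
time_s: 14.65
ee_pos: [0.5776, -0.2039, 0.1513]
eef_rot: [-1.909, 1.571, 2.727]
force: [0.3, 0.3, -3.7]
grip_width: 0.0156
```

{"method": "play_rows", "body": {
  "deltas": [
    [[0.3,0,0,0,0,0,5],[0.2,0,0,0,0,0,5],[0,0,0,0,0,0,5]]
  ]
}}

```text
time_s: 14.95
ee_pos: [0.5777, -0.2039, 0.151]
eef_rot: [1.24, 1.57, -0.407]
force: [0.8, -0.2, -1.7]
grip_width: 0.0153
```

{"method": "play_rows", "body": {
  "deltas": [
    [[0.3,0,0,0,0,0,5],[0,0,0,0,0,0,5]]
  ]
}}

```text
time_s: 15.15
ee_pos: [0.5778, -0.2039, 0.151]
eef_rot: [1.33, 1.57, -0.317]
force: [0.0, 0.1, 1.4]
grip_width: 0.0155
```

{"method": "play_rows", "body": {
  "deltas": [
    [[0,0,0,0,0,0,5],[0,0,0,0,0,0,5],[0,0,0,0,0,0,5]]
  ],
  "grip_force": 8
}}

```text
time_s: 15.45
ee_pos: [0.5779, -0.2039, 0.1509]
eef_rot: [1.319, 1.57, -0.328]
force: [2.3, 1.1, 1.3]
grip_width: 0.0163
```

{"method": "play_rows", "body": {
  "deltas": [
    [[0,0,0,0,0,0,18],[0,0,0,0,0,0,20],[0,0,0,0,0,0,24],[0,0,0,0,0,0,30],[0,0,0,0,0,0,40],[0,0,0,0,0,0,50],[0,0,0,0,0,0,50],[0,0,0,0,0,0,50]]
  ]
}}

```text
time_s: 16.25
ee_pos: [0.5776, -0.2038, 0.1505]
eef_rot: [-1.197, 1.571, -2.843]
force: [1.1, 0.3, 0.4]
grip_width: 0.0498
```

```bash
python3 look.py 10 wrist scene
```

```text
t 16.35 tcp [ 0.5776 -0.2039  0.1505] head -0.076 strip mid est [ 0.5251 -0.2004] zunder 0.1092 F [ 0.  -0.3 -0.4] M [-0.07  0.05  0.04] toolx [-0. -0. -1.]
```

View pics/wrist10.png

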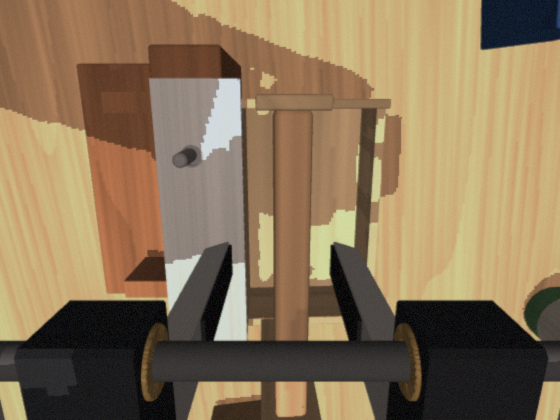

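{"method": "play_rows", "body": {
  "deltas": [
    [[-8,2,0,0,0,0,60],[-15,0,0,0,0,0,60],[-25,0,0,0,0,0,60],[-25,0,0,0,0,0,60],[-25,0,0,0,0,0,60],[-25,0,0,0,0,0,60],[-15,0,0,0,0,0,60],[0,0,0,0,0,0,60],[0,0,0,0,0,0,60]]
  ]
}}

```text
time_s: 17.25
ee_pos: [0.5795, -0.204, 0.2887]
eef_rot: [1.296, 1.57, -0.351]
force: [-0.4, 0.3, -0.5]
grip_width: 0.0597
```

```bash
python3 look.py 11 wrist scene;python3 - <<'E'
from h import *
D=pickle.load(open("L11.pkl","rb"))
cv2.imwrite("pics/s11.png",cv2.resize(D["scene"]["img"][130:250,190:340,::-1],None,fx=5,fy=5,interpolation=cv2.INTER_CUBIC))
E
```

```text
t 17.35 tcp [ 0.5793 -0.2039  0.2877] head -0.076 strip mid est [ 0.5268 -0.2004] zunder 0.2464 F [-0.7  0.1 -1.5] M [-0.11  0.08  0.03] toolx [-1.3e-03  6.0e-04 -1.0e+00]
```

View pics/s11.png

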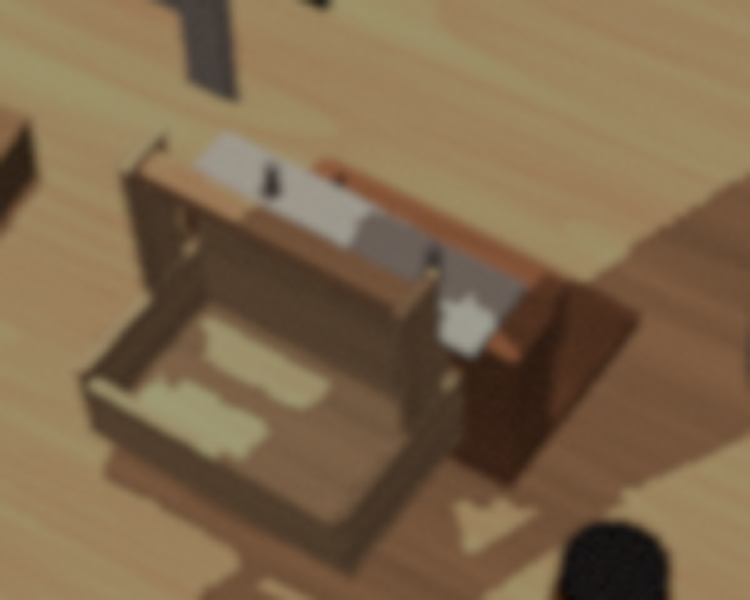

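View pics/wrist11.png

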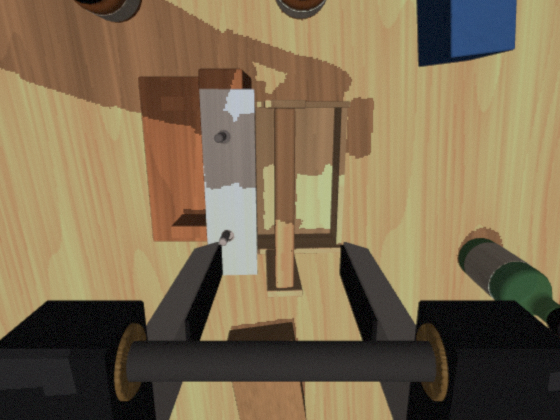

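Both pins come up through the strip, at (222,137) and (228,237), and the caddy hangs upright on the plain side. I'll let it settle, check that it's still, and hand in.

{"method": "play_rows", "body": {
  "deltas": [
    [[0,0,0,0,0,0,60],[0,0,0,0,0,0,60],[0,0,0,0,0,0,60],[0,0,0,0,0,0,60],[0,0,0,0,0,0,60],[0,0,0,0,0,0,60],[0,0,0,0,0,0,60],[0,0,0,0,0,0,60],[0,0,0,0,0,0,60],[0,0,0,0,0,0,60]]
  ]
}}

```text
time_s: 18.35
ee_pos: [0.5796, -0.204, 0.2885]
eef_rot: [0.143, 1.571, -1.504]
force: [0.5, 0.3, 0.4]
grip_width: 0.0601
```

```bash
python3 look.py 12 scene top wrist;python3 - <<'E'
from h import *
D=pickle.load(open("L12.pkl","rb"));E=pickle.load(open("L11.pkl","rb"));Z=pickle.load(open("c0.pkl","rb"))
r=(slice(130,250),slice(190,340));print("scene diff since last",np.abs(D["scene"]["img"][r].astype(int)-E["scene"]["img"][r]).mean())
# strip pose from wrist, top of strip at z=.115
c=D["wrist"];print("predicted hung strip corners px",proj(c,T([.5256,-.2002,-.077],[[-.0195,.09,.115],[.0285,.09,.115],[-.0195,-.09,.115],[.0285,-.09,.115]])).round(0).tolist())
for n,r in {"jars+box":(slice(120,310),slice(215,290)),"tin":(slice(120,170),slice(175,220))}.items():
    print(n,np.abs(D["top"]["img"][r].astype(int)-Z["top"]["img"][r]).mean())
E
```

```text
t 18.5 tcp [ 0.5796 -0.204   0.2886] head -0.076 strip mid est [ 0.5271 -0.2005] zunder 0.2473 F [-0.1 -0.5 -0.1] M [-0.06  0.09  0.01] toolx [ 0. -0. -1.]
scene diff since last 0.6343148148148148
predicted hung strip corners px [[198.0, 88.0], [251.0, 88.0], [208.0, 274.0], [255.0, 274.0]]
jars+box 26.55604678362573
tin 22.35659259259259
```

View pics/wrist12.png

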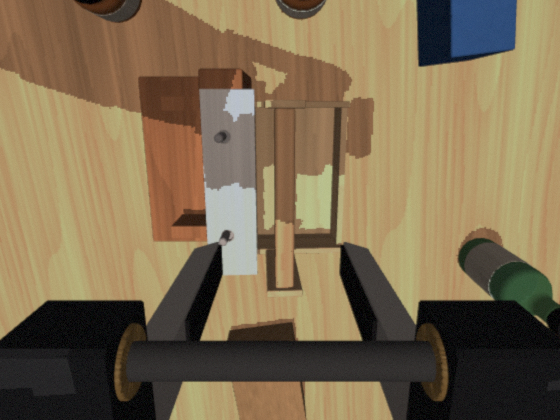

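View pics/top12.png

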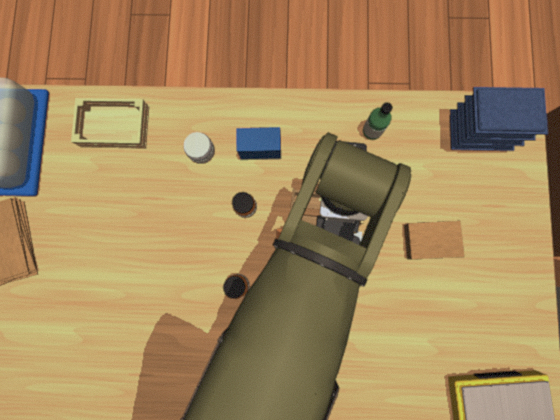

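```bash
python3 -c "
from station import hand_in
print(hand_in())"
```

```text
the job is handed in; nothing more can be done
None
```

The caddy is hanging on the block with both holes over the pins. I handed the job in at about 18.5 s; no verdict is reported.

**What I did:**
- I found the block and the caddy with the cameras. The pins' midpoint is about 7 mm off the middle, towards the block's -y.
- I gripped the handle bar at 40 N, lifted and carried the caddy over, and centred one hole on its pin using the wrist camera. The gripper hid the other hole.
- I lowered it in small steps. The readings I took after each short run of moves showed no contact until the strip reached the block.
- There it bore on the block with an estimated 5 N. I then opened the fingers and backed off upwards.

**Last checks:**
- **Pins and position:** both pins show through the strip, and its corners are within about 3 px of where a hung strip should appear.
- **Stillness:** the scene picture around the caddy was practically unchanged over the last second, and the wrist force was about zero with the gripper about 10 cm above the caddy.
- **Bystanders:** the jars, tin, tea box and fudge box sit at the same places in the top view as at the start. My automatic before/after comparison of them was no use, because it changed a lot, probably from the arm's shadow, so I judged them by eye.
- **Lean:** I didn't measure it. The caddy looks upright apart from the small lean expected after release.

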